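Close the pen tray and hold it level above the bin shelf

TASK

The pen tray on the slide rule bin's shelf has its push-fit lid standing proud: with the tray still on the shelf, press the lid fully home. Then lift the tray about 10 cm clear of the shelf so that I can wipe under it, keeping it level all the way and its lid home, and finish still holding it there, steady and level, without letting go. Leave everything else where it lies.

Things in the scene. Friction and masses are not known exactly. Their poses are not given: they have to be found in the camera images.
- tray_center (a point): Grey pewter pen tray, 160 long (its x) x 46 wide (its y) x 32 mm high without the lid, about 0.4 kg in all, standing loose on the bin's shelf. The point is the centre of the tray's body, 16 mm above its underside; z is up. Its long upright sides are free to be gripped across the 46 mm width, below the lid.
- lid_top (a point): Centre of the upper face of the tray's flat dark wooden lid, 156 x 42 x 4 mm plate (2 mm inside the tray's sides all round) over an orange plug that goes into the tray; the orange shows while the lid is proud. Home, the plate lies on the tray's rim, its upper face 36 mm above the tray's underside. The lid goes only straight down; friction (about 5 N to push) holds it where it is left, so the tray should not be lifted by its lid.
- tray_lid (a joint): How far the lid has been pressed, in m: 0 is 8 mm proud, 0.008 is fully home. It starts between 0 and 0.003.
- shelf_top (a point): Middle of the flat shelf of the slide rule bin, on its upper face, 100 mm above the table. The ash-wood bin is fixed, 580 long (its x) x 300 mm wide (its y); the shelf takes the near 170 mm of the width, and beyond it (+y of the bin) lie the open well and the open lid, which rises to 240 mm above the table about 220 mm to +y of this point. Nothing on the shelf but the tray lies within 150 mm along x of this point.
- bin: The bin itself; origin on the table under its middle, 65 mm to +y of the shelf's middle line; x along its length, z up.
- tray: The pen tray's body, origin at the centre of its underside; axes as for its centre.
- slide_rule: Bystander: bamboo slide rule 150 x 34 x 10 mm lying across the +x end of the shelf; origin at its underside.
- triangle: Bystander: clear plastic set square, legs 95 mm, 4 mm thick, at the -x end of the shelf; origin at its underside.
- key: Bystander: brass key 78 mm long, 8 mm thick, at the -x end of the shelf; origin at its underside.
- mug: Bystander: blue mug, 76 mm across, 90 mm high, on the table; origin at its underside.
- jar: Bystander: amber jar, 64 mm across, 85 mm high, on the table; origin at its underside.
- screwdriver: Bystander: screwdriver 180 mm long lying on the table.
- eraser: Bystander: white eraser 50 x 22 x 14 mm on the table; origin at its underside.
Mind the look-alikes: they are no part of the job. There is more than one size of the tray; the job needs the smaller.

How it is judged:
By the outcome, as a careful person would: the job done as asked, in the order asked, and still so for the second after the job is handed in, while the arm keeps its last pose, push and grip.
It also fails if it takes over 48 s, if anything falls off the work surface, if the arm or the gripper's body presses on something with over 40 N, if the wrist force passes 120 N, or if a joint passes its speed limit or range.

ROBOT

A 7-joint arm with a two-finger parallel gripper is mounted at the origin on the work surface. World frame = base frame: x ahead of the robot, y to its left, z up, the work surface at z = 0. Lengths are in mm, angles in rad, forces in N, time in s.
With the tool pointing down it reaches from about 425 to 875 mm from the base axis. Payload 4.7 kg.
Tool frame: the origin (TCP) lies midway between the tips of the shut fingers; the grasp point (between the pads) lies 19 mm behind it; z points along the fingers, y is the line along which they close (so a half turn about z gives the same grasp; the last joint's range is limited). The gripper opens to 87 mm and grips with 3 to 60 N. Pads are 19 mm wide; open, the fingers measure 117 mm over their backs; the gripper's body (75 mm by 190 mm) begins 51 mm behind the grasp point.
Start: joints at [-1.331, 0.321, -0.07, 1.45, 0.023, 1.371, -0.057], TCP at [145.552, 633.514, 222.587] pointing down, gripper open.
Joint ranges: [-2.86, 2.86], [-0.3, 2.09], [-1.38, 1.24], [0.06, 2.45], [-1.56, 4.7], [0.09, 2.05], [-2.69, 2.69]. Speed limits (rad/s): [2.57, 2.57, 3.14, 3.14, 3.14, 3.14, 3.14].

INTERFACE

Orientations are given as a rotation vector (axis times angle).
In Python, from cell import read_state, get_image, sign_off gives the robot as it stands.
- The arm moves only by the tool drive_tool, never from a script. Its argument "steps" is text: rows parted by semicolons, each of 7 numbers parted by spaces: the opening, from 0 (shut) to 1 (fully open), then the shift along the tool's x, y, z each as a share of 200 mm, from -1 to 1, then the turn, a rotation vector about the tool's x, y, z each as a share of 90 degrees, from -1 to 1. A call has exactly 5 rows; each row shifts and turns the commanded pose from where the row before left it, along the tool's axes as they then stand; what a row does not reach is not made up. A row lasts 1/8 s, in which the tool goes at most 62.5 mm and 10.7 degrees, less where a joint would pass 70% of its speed; a pose out of reach is approached as far as the arm can. A call with a number of a shift or a turn outside -1 to 1 is refused whole. A call with a gripper value outside its range is refused whole. The fingers move at their own pace and stop on an object; "squeeze" is the grip in N (left out, the last holds). Time passes only in rows, so rows that do not move let the fingers close, or fill a call up. It gives the time, the measured TCP pose, the force, the opening and the grip force at its end, in the units of the state.
- read_state(): the state, without advancing time (a new reading comes with each control period).
- get_image(name): name is "side" or "top"; returns a dict with "frame" (420x560x3 uint8, red, green, blue), "fx", "fy", "cx", "cy" (pixels), "xyz" and "attitude" of the camera in the world. Camera axes: x right, y up, looking along -z (the intrinsics and any distortion apply to the point x, -y, -z); pixel columns grow to the right and rows downward; lengths in mm; the calibration is good to about 2 mm. A picture is of the moment at which its call begins. There is no depth.
- sign_off(): hands the job in; it is judged then, once.
The state is a dict: "time_s": time; "joint_positions": joint angles; "joint_velocities": joint speeds; "tau": joint torques, N m; "ee_pos": TCP position; "ee_rot": TCP orientation; "force": force on the tool from outside, world axes, zero at the start; "torque": the same for the moment, N m; "opening": finger opening in mm; "grasp_force": force on a finger pad.
Only numpy, scipy, OpenCV 4.12 (cv2) and the standard library are available. Lean on these libraries where they do the work, as an engineer would, in place of code of your own. Each camera call takes 0.05 s, during which the arm holds its last target. There are 200 camera calls.

## Working session

There is one attempt and no reset: what is moved stays moved. The work goes in short steps, Python scripts to look and compute and a tool call to move; the robot and the scene stay as the last step left them, time stands still between calls to the robot, and variables do not carry over. Pictures are saved under pics/ and viewed, at most 10 in all, crops included, and the job is handed in when it is done.

Besides the shell and the picture viewer there is one more tool, called after "Emit:" as name(argument=value, ...) on one line, values as JSON. drive_tool: Moves the arm, as the interface text tells. Shift numbers are shares of 200 mm and turn numbers shares of 90 degrees, none past 1 either way. Its arguments: {"type":"object","properties":{"steps":{"type":"string"},"squeeze":{"type":"number"}},"required":["steps"]}

```bash
mkdir -p pics; python3 - <<'E'
from cell import *
import cv2
s=read_state()
for k in ("time_s","ee_pos","ee_rot","force","opening","grasp_force"):print(k,s[k])
for n in ("top","side"):
    d=get_image(n);cv2.imwrite(f"pics/{n}0.png",d["frame"][:,:,::-1])
    print(n,{k:v for k,v in d.items() if k!="frame"})
E
```

```text
time_s 0.0
ee_pos [145.45497801 632.96239946 221.46520877]
ee_rot [-3.53907130e-01 -3.12148843e+00  2.94854173e-03]
force [ 0.27200908 -0.23748802 -0.37618188]
opening 86.79976417507979
grasp_force 0.0
top {'fx': 418.5807978562275, 'fy': 418.5807978562275, 'cx': 284.6060322618332, 'cy': 201.2295808506852, 'xyz': array([ 341.93993822,  162.37278583, 1291.10508681]), 'attitude': array([ 0.1305133 , -0.13146709, -1.56336889])}
side {'fx': 453.9940490694846, 'fy': 453.9940490694846, 'cx': 288.9050179635023, 'cy': 219.20171587391232, 'xyz': array([ 147.51719812, -598.13734757,  815.55939592]), 'attitude': array([ 0.8510016 , -0.22019716, -0.42966798])}
```

View pics/top0.png

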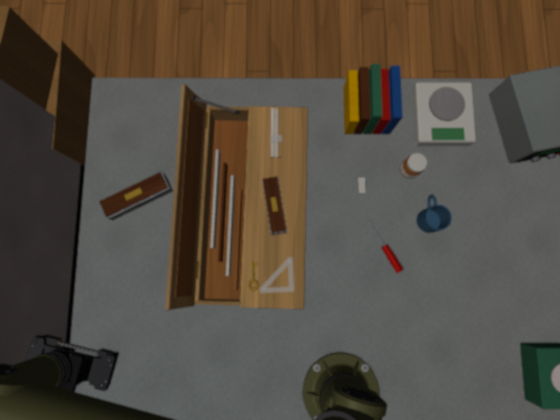

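View pics/side0.png

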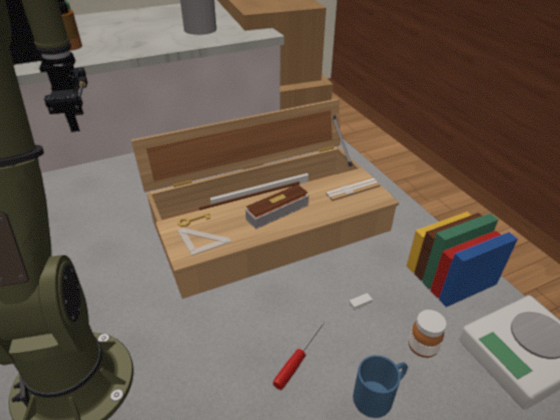

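The top view shows two trays. A is on the bin's shelf at about (274,205). B is on the table behind the open lid at about (135,195), and it is the larger one. A fits: it is on the shelf and smaller. In the side view A is at (277,205). I'll measure A and confirm it in a crop.

```bash
cat > h.py <<'E'
import numpy as np,cv2
from cell import *
from scipy.spatial.transform import Rotation as R
def ray(d,uv,z):
    v=R.from_rotvec(d["attitude"]).apply([(uv[0]-d["cx"])/d["fx"],-(uv[1]-d["cy"])/d["fy"],-1])
    return d["xyz"]+v*(z-d["xyz"][2])/v[2]
def proj(d,p):
    c=R.from_rotvec(d["attitude"]).inv().apply(np.array(p)-d["xyz"])
    return d["cx"]-d["fx"]*c[0]/c[2], d["cy"]+d["fy"]*c[1]/c[2]
def lid(d,roi,z):
    x0,y0,x1,y1=roi; f=cv2.cvtColor(d["frame"],cv2.COLOR_RGB2HSV)
    m=np.zeros(f.shape[:2],np.uint8)
    m[y0:y1,x0:x1]=((f[y0:y1,x0:x1,2]<105)&(f[y0:y1,x0:x1,1]>100))*255
    m=cv2.morphologyEx(m,cv2.MORPH_CLOSE,np.ones((9,9)))
    c=max(cv2.findContours(m,0,2)[0],key=cv2.contourArea)
    w=np.array([ray(d,p,z)[:2] for p in c[:,0]],np.float32)
    return m,cv2.minAreaRect(w)
E
python3 - <<'E'
from h import *
t=get_image("top");s=get_image("side")
m,r=lid(t,(255,165,298,245),142);print("top",r)
m2,r2=lid(s,(240,175,320,230),142);print("side",r2)
a=t["frame"][150:260,220:320];b=s["frame"][165:235,225:325]
st=lambda i:cv2.resize(i,(400,int(i.shape[0]*4)),interpolation=2)
A,B=st(a),st(b);M,M2=[st(cv2.cvtColor(q,8)) for q in(m[150:260,220:320],m2[165:235,225:325])]
B=np.vstack([B,M2[:160]])
cv2.imwrite("pics/c.png",np.hstack([A,B])[:,:,::-1])
E
```

```text
top ((523.794677734375, 191.85794067382812), (164.70423889160156, 47.76130294799805), 9.587940216064453)
side ((527.41162109375, 242.9996337890625), (158.73065185546875, 167.70057678222656), 1.730272650718689)
```

View pics/c.png

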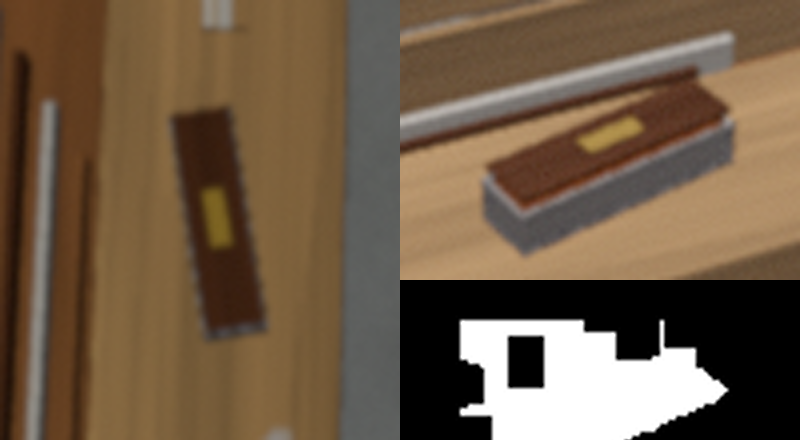

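The crop confirms A: orange shows under the plate all round, and it sits on the ash shelf at top (274,205). Its size there is 160x46, so it's the smaller tray. Next I'll triangulate its gold badge while the arm starts off.

```bash
python3 - <<'E'
from h import *
from scipy.optimize import least_squares
P=[]
for n,roi in(("top",(262,190,290,222)),("side",(262,188,296,212))):
    d=get_image(n);x0,y0,x1,y1=roi;f=cv2.cvtColor(d["frame"][y0:y1,x0:x1],cv2.COLOR_RGB2HSV)
    m=((f[...,0]>18)&(f[...,0]<35)&(f[...,1]>110)&(f[...,2]>90)).astype(np.uint8)
    k,l,st,c=cv2.connectedComponentsWithStats(m);print(n,st[1:],c[1:])
    i=1+np.argmax(st[1:,4]);P.append((d,c[i]+[x0,y0]))
s=least_squares(lambda p:np.concatenate([np.array(proj(d,p))-c for d,c in P]),[524,192,142])
print(s.x,s.fun)
# lid corners by eye in side crop, at z=142
d=P[1][0];print(np.round([ray(d,((x-400)/4+225,y/4+165),142)[:2] for x,y in((485,165),(520,210),(728,108),(695,78))]))
E
```

```text
top [[ 9  7  7 15 76]] [[11.80263158 14.11842105]]
side [[ 8  7 15  8 57]] [[15.1754386  10.22807018]]
[527.51582882 191.72318014 144.60009806] [ 0.08303221 -0.23645598 -0.21577878  0.03909543]
[[450. 198.]
 [452. 151.]
 [607. 186.]
 [604. 223.]]
```

Emit:
drive_tool(steps="1 0 0 -0.25 0 0 0; 1 0 0 -0.25 0 0 0; 1 -0.234 -0.172 0 0 0 0; 1 -0.234 -0.172 0 0 0 0; 1 -0.234 -0.172 0 0 0 0", squeeze=30)

```text
time_s: 0.92
ee_pos: [260.4, 500.0, 322.7]
ee_rot: [0.354, 3.121, 0.001]
force: [1.1, -0.9, 0.6]
opening: 87.2
grasp_force: 0.0
```

Emit:
drive_tool(steps="0 -0.235 -0.171 0 0 0 0; 0 -0.235 -0.171 0 0 0 0; 0 -0.235 -0.171 0 0 0 0; 0 -0.235 -0.171 0 0 0 0; 0 -0.235 -0.171 0 0 0 0")

```text
time_s: 1.55
ee_pos: [451.0, 280.7, 322.8]
ee_rot: [0.354, 3.121, 0.001]
force: [0.3, -0.8, -0.2]
opening: 44.8
grasp_force: 0.0
```

Emit:
drive_tool(steps="0 -0.235 -0.171 0 0 0 0; 0 -0.235 -0.171 0 0 0 0; 0 0 0 0 0 0 -0.11; 0 0 0 0 0 0 -0.11; 0 0 0 0 0 0 -0.035")

```text
time_s: 2.17
ee_pos: [526.4, 194.3, 322.5]
ee_rot: [0.278, -3.129, -0.0]
force: [0.2, 0.5, -0.0]
opening: 1.7
grasp_force: 0.0
```

Emit:
drive_tool(steps="0 0 0 0.25 0 0 0; 0 0 0 0.25 0 0 0; 0 0 0 0 0 0 0; 0 0 0 0 0 0 0; 0 0 0 0 0 0 0")

```text
time_s: 2.8
ee_pos: [527.8, 195.1, 225.3]
ee_rot: [-0.274, 3.125, 0.003]
force: [0.4, -0.2, -0.0]
opening: 0.3
grasp_force: 0.0
```

```bash
python3 - <<'E'
from h import *
o=[]
for n,(x,y) in(("top",(274,195)),("side",(280,180))):
    d=get_image(n);o.append(cv2.resize(d["frame"][y-60:y+60,x-50:x+50],(400,480),interpolation=2))
    print(n,proj(d,read_state()["ee_pos"]))
print(read_state()["ee_pos"])
cv2.imwrite("pics/d.png",np.hstack(o)[:,:,::-1])
E
```

```text
top (np.float64(271.8574253508218), np.float64(198.8531469618756))
side (np.float64(276.3513973514898), np.float64(170.1128327570604))
[527.38899755 194.91697479 224.58022845]
```

View pics/d.png

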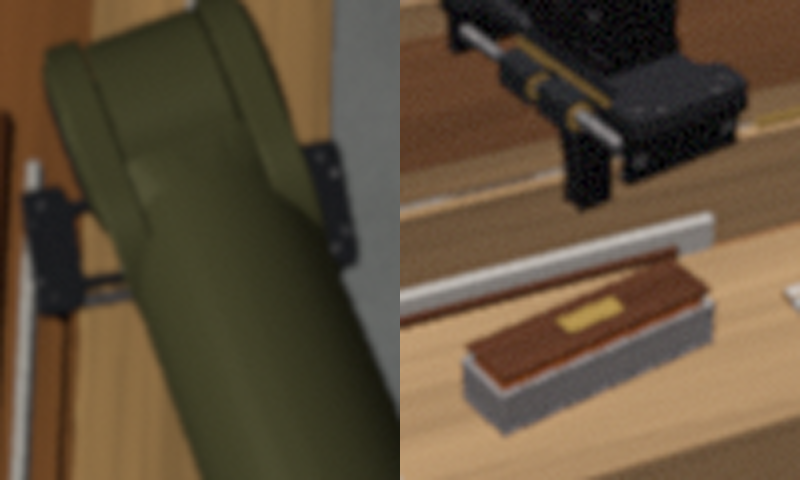

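The side crop shows the shut fingertips at about (277,171), which matches their projected position, directly above the badge. The top view is hidden by the forearm. Next I'll correct by a few mm and descend.

Emit:
drive_tool(steps="0 0.01 -0.013 0.2 0 0 0; 0 0 0 0.12 0 0 0; 0 0 0 0.03 0 0 0; 0 0 0 0 0 0 0; 0 0 0 0 0 0 0")

```text
time_s: 3.52
ee_pos: [525.8, 192.0, 154.1]
ee_rot: [-0.274, 3.127, 0.002]
force: [0.4, 0.3, 0.1]
opening: 0.5
grasp_force: 0.0
```

Emit:
drive_tool(steps="0 0 0 0.015 0 0 0; 0 0 0 0.015 0 0 0; 0 0 0 0.015 0 0 0; 0 0 0 0.01 0 0 0; 0 0 0 0 0 0 0")

```text
time_s: 4.15
ee_pos: [524.8, 191.6, 141.8]
ee_rot: [-0.274, 3.13, 0.0]
force: [-1.1, 0.3, 3.2]
opening: 0.6
grasp_force: 1.5
```

Emit:
drive_tool(steps="0 0 0 0.01 0 0 0; 0 0 0 0.01 0 0 0; 0 0 0 0.005 0 0 0; 0 0 0 0.005 0 0 0; 0 0 0 0 0 0 0")

```text
time_s: 4.78
ee_pos: [524.9, 191.6, 136.4]
ee_rot: [-0.274, 3.13, 0.001]
force: [-4.1, -1.3, 8.5]
opening: 0.2
grasp_force: 4.5
```

Contact came at about 142, and the lid is moving. I'll press on until the force climbs well past the 5 N of friction.

Emit:
drive_tool(steps="0 0 0 0.005 0 0 0; 0 0 0 0.005 0 0 0; 0 0 0 0 0 0 0; 0 0 0 0 0 0 0; 0 0 0 0 0 0 0")

```text
time_s: 5.4
ee_pos: [524.9, 191.7, 136.3]
ee_rot: [-0.274, 3.129, 0.002]
force: [-7.1, -2.5, 18.3]
opening: 0.2
grasp_force: 9.5
```

The force rose 10 N with no travel and z is 136, so the lid is home. I'll retreat, open and check.

Emit:
drive_tool(steps="0 0 0 -0.03 0 0 0; 0 0 0 -0.1 0 0 0; 1 0 0 -0.15 0 0 0; 1 0 0 0 0 0 0; 1 0 0 0 0 0 0")

```text
time_s: 6.02
ee_pos: [524.4, 191.5, 188.4]
ee_rot: [0.274, -3.129, 0.001]
force: [-0.5, -0.2, 0.0]
opening: 22.6
grasp_force: 0.0
```

```bash
python3 - <<'E'
from h import *
d=get_image("side");x,y=280,190
cv2.imwrite("pics/e.png",cv2.resize(d["frame"][y-60:y+60,x-60:x+60],(600,600),interpolation=2)[:,:,::-1])
s=read_state();print(s["ee_pos"],s["force"],s["opening"])
x0,y0,x1,y1=262,188,296,212;f=cv2.cvtColor(d["frame"][y0:y1,x0:x1],cv2.COLOR_RGB2HSV)
m=((f[...,0]>18)&(f[...,0]<35)&(f[...,1]>110)&(f[...,2]>90)).astype(np.uint8)
k,l,st,c=cv2.connectedComponentsWithStats(m);print(st[1:])
for q in c[1:]:print(q+[x0,y0],ray(d,q+[x0,y0],136))
E
```

```text
[524.15456634 191.38146559 188.10558086] [ 0.18434076 -0.1411817  -0.85362614] 26.42867796789625
[[ 8  9 15  8 59]]
[277.03389831 200.52542373] [528.62499717 193.59306119 136.        ]
```

View pics/e.png

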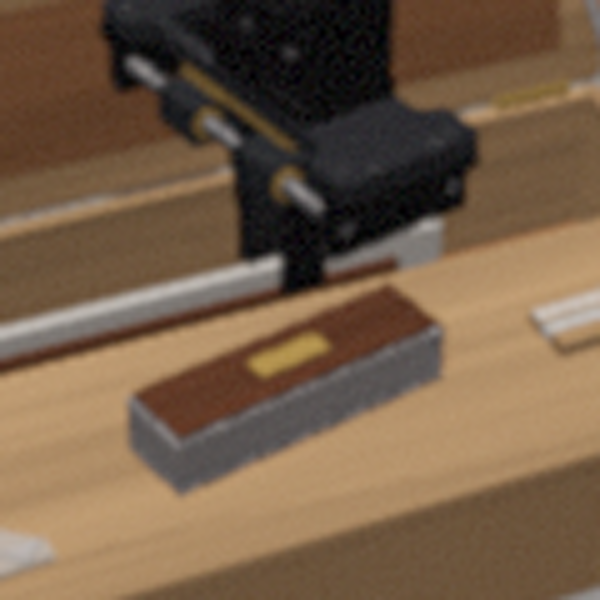

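In this crop no orange shows: the plate lies on the rim along its whole near edge, from (180,440) to (440,330), so the lid is home. Next I'll finish opening and descend around the sides.

Emit:
drive_tool(steps="1 -0.015 0.002 0 0 0 0; 1 0 0 0 0 0 0; 1 0 0 0 0 0 0; 1 0 0 0 0 0 0; 1 0 0 0 0 0 0")

```text
time_s: 6.7
ee_pos: [527.7, 192.5, 189.6]
ee_rot: [-0.274, 3.129, 0.0]
force: [-0.0, 0.2, 0.1]
opening: 76.6
grasp_force: 0.0
```

Emit:
drive_tool(steps="1 0 0 0.12 0 0 0; 1 0 0 0.12 0 0 0; 1 0 0 0.1 0 0 0; 1 0 0 0.06 0 0 0; 1 0 0 0 0 0 0")

```text
time_s: 7.32
ee_pos: [527.3, 192.4, 108.9]
ee_rot: [0.274, -3.128, 0.001]
force: [-0.1, -0.1, 0.2]
opening: 87.2
grasp_force: 0.0
```

Emit:
drive_tool(steps="1 0 0 0.022 0 0 0; 0.5 0 0 0 0 0 0; 0.5 0 0 0 0 0 0; 0.3 0 0 0 0 0 0; 0.3 0 0 0 0 0 0", squeeze=8)

```text
time_s: 7.95
ee_pos: [527.8, 192.6, 105.3]
ee_rot: [-0.274, 3.129, 0.0]
force: [-0.8, -0.2, -0.2]
opening: 55.0
grasp_force: 0.0
```

Emit:
drive_tool(steps="0 0 0 0 0 0 0; 0 0 0 0 0 0 0; 0 0 0 0 0 0 0; 0 0 0 0 0 0 0; 0 0 0 0 0 0 0", squeeze=35)

```text
time_s: 8.57
ee_pos: [527.7, 192.6, 105.3]
ee_rot: [-0.274, 3.129, 0.0]
force: [-0.5, 0.3, 0.5]
opening: 45.7
grasp_force: 35.0
```

The grip is on the 46 mm width at 35 N. I'll lift slowly.

Emit:
drive_tool(steps="0 0 0 -0.01 0 0 0; 0 0 0 -0.02 0 0 0; 0 0 0 -0.03 0 0 0; 0 0 0 -0.04 0 0 0; 0 0 0 -0.04 0 0 0")

```text
time_s: 9.2
ee_pos: [527.8, 192.6, 133.9]
ee_rot: [-0.274, 3.129, 0.0]
force: [0.5, -0.1, -3.8]
opening: 46.0
grasp_force: 35.0
```

Emit:
drive_tool(steps="0 0 0 -0.04 0 0 0; 0 0 0 -0.04 0 0 0; 0 0 0 -0.04 0 0 0; 0 0 0 -0.04 0 0 0; 0 0 0 -0.04 0 0 0")

```text
time_s: 9.82
ee_pos: [527.7, 192.6, 173.7]
ee_rot: [-0.274, 3.13, 0.0]
force: [0.3, 0.3, -3.3]
opening: 45.7
grasp_force: 35.0
```

Emit:
drive_tool(steps="0 0 0 -0.04 0 0 0; 0 0 0 -0.04 0 0 0; 0 0 0 -0.04 0 0 0; 0 0 0 -0.03 0 0 0; 0 0 0 -0.02 0 0 0")

```text
time_s: 10.45
ee_pos: [527.8, 192.5, 207.6]
ee_rot: [-0.274, 3.129, 0.0]
force: [-0.7, 0.1, -3.6]
opening: 45.9
grasp_force: 35.0
```

```bash
python3 - <<'E'
from h import *
d=get_image("side");x,y=280,170
cv2.imwrite("pics/f.png",cv2.resize(d["frame"][y-60:y+60,x-70:x+70],(700,600),interpolation=2)[:,:,::-1])
s=read_state();print(s["ee_pos"],s["ee_rot"],s["force"],s["torque"],s["opening"])
E
```

```text
[527.98000843 192.66485656 208.0287983 ] [-2.74135007e-01  3.12872130e+00  7.07143512e-04] [-0.06398245  0.33858383 -3.04494277] [ 0.01786121 -0.00234505  0.01687193] 45.47076036715402
```

View pics/f.png

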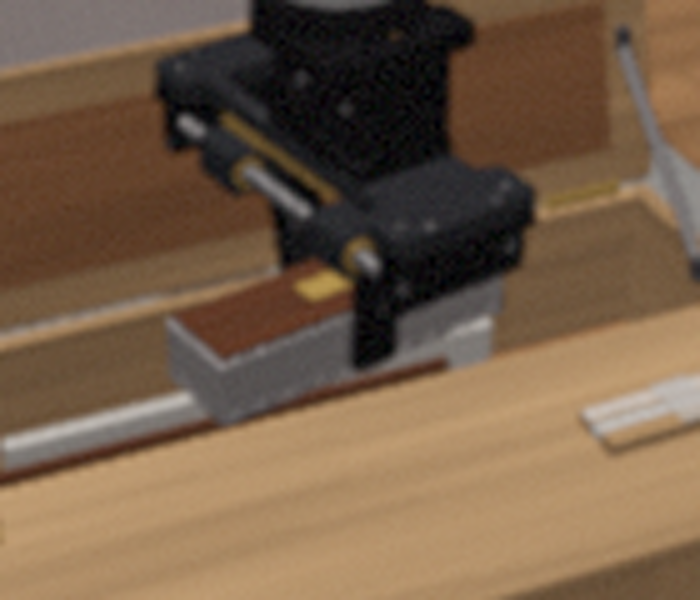

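The tray is up about 103 mm. Its lid is home (no orange in the crop), the bottom edge from (222,420) to (500,300) keeps its slope, and the wrist moment is about zero. I'll let it settle and hand in.

Emit:
drive_tool(steps="0 0 0 0 0 0 0; 0 0 0 0 0 0 0; 0 0 0 0 0 0 0; 0 0 0 0 0 0 0; 0 0 0 0 0 0 0")

```text
time_s: 11.12
ee_pos: [527.7, 192.5, 207.1]
ee_rot: [0.274, -3.13, -0.0]
force: [0.4, -0.8, -3.3]
opening: 45.5
grasp_force: 35.0
```

```bash
python3 -c "
from cell import *
s=read_state();print(s['ee_pos'],s['force'],s['grasp_force']);print(sign_off())"
```

```text
[527.69917595 192.52186241 207.14685905] [ 0.35320884 -0.82939198 -3.2866949 ] 34.993151016533375
the job is handed in; nothing more can be done
None
```

I pressed the lid home on the shelf, then lifted the small tray about 10 cm; the arm is still holding it there, steady and level, and the job is handed in.

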